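# Cold-start a shed engine: full choke, then prime

## Robot

A 7-joint arm with a two-finger parallel gripper is mounted at the origin on the work surface. World frame = base frame: x ahead of the robot, y to its left, z up, the work surface at z = 0. Lengths are in m, angles in degrees, forces in N, time in s.
With the tool pointing down it reaches from about 0.4 to 0.85 m from the base axis. Payload 4.4 kg.
Tool frame: the origin (TCP) lies on the centre line of the jaws, within the pads' length; the fingertips stand 11 mm ahead of it and the grasp point (between the pads) lies 8 mm behind it (ctrl.tip_extent is the distance from the TCP to the fingertips, in m); y points along the fingers, z is the direction in which the jaws open and shut, and the axes are right-handed (so a half turn about y gives the same grasp; the last joint's range is limited). The gripper opens to 94 mm and grips with 3 to 60 N. Pads are 16 mm wide; open, the fingers measure 119 mm over their backs; the gripper's body (75 mm by 177 mm) begins 78 mm behind the grasp point.
Start: joints at [-80.088, 36.005, 2.206, 86.941, -1.547, 57.084, -1.146], TCP at [0.154, 0.632, 0.216] pointing down, gripper open.
Joint ranges: [-175.42, 175.42], [-21.48, 121.26], [-71.46, 75.88], [10.55, 141.38], [-63.04, 243.04], [13.31, 113.54], [-168.57, 168.57]. Speed limits (degrees/s): [147.25, 147.25, 180, 180, 180, 180, 180].

## Interface

Orientations are given as [roll, pitch, yaw] about the fixed x, y, z axes, in that order (R = Rz(yaw) Ry(pitch) Rx(roll)).
In Python, from plant import ctrl, snapshot, hand_in gives the robot as it stands. The module is installed in compiled form; this text tells all that it offers.
- The arm moves only by the tool carry_out, never from a script. Its argument "moves" is a list that holds one entry, the list of rows, each a list of 7 numbers: the opening, from 0 (shut) to 1 (fully open), then the shift along the tool's x, y, z in m, then the turn, a rotation vector about the tool's x, y, z in degrees. In form: [[[grip, tx, ty, tz, ax, ay, az], ...]]. A call has 1 to 20 rows; each row is the pose to reach, as a shift and turn from the pose commanded when the call began, along the tool's axes at that moment; what a row does not reach only later rows make up. A row lasts 1/12 s, in which the tool goes at most 41.7 mm and 7.16 degrees, less where a joint would pass 70% of its speed; a pose out of reach is approached as far as the arm can. A call with a gripper value outside its range is refused whole. The fingers move at their own pace and stop on an object; "grip_force" is the grip in N (left out, the last holds). Time passes only in rows, so rows that repeat a pose let the fingers close. It gives the time, the measured TCP pose, the force and the opening at its end, in the units of the state.
- ctrl.observe(): the state, without advancing time (a new reading comes with each control period).
- snapshot(name): name is "scene" or "side" or "wrist"; returns a dict with "img" (400x640x3 uint8, red, green, blue), "camera_matrix" (3x3 intrinsics, pixels), "rvec" (rotation vector, rad) and "tvec" (3), from world to camera coordinates, as OpenCV has them. Camera axes: x right, y down, z forward; pixel columns grow to the right and rows downward; lengths in m; the calibration is good to about 2 mm. A picture is of the moment at which its call begins. There is no depth.
- hand_in(): hands the job in, once; it reports no verdict.
The state is a dict: "time_s": time; "joint_positions": joint angles; "joint_vel": joint speeds; "effort": joint torques, N m; "tool_pos": TCP position; "tcp_rot": TCP orientation; "contact_force": force on the tool from outside, world axes, zero at the start; "wrist_torque": the same for the moment, N m; "width": finger opening in m.
Only numpy, scipy, OpenCV 4.12 (cv2) and the standard library are available. Lean on these libraries where they do the work, as an engineer would, in place of code of your own. Each camera call takes 0.05 s, during which the arm holds its last target.

## Task

Get the small petrol engine on the bench ready for a cold start: push its choke lever with a fingertip, without gripping it, past the half-choke click all the way to the second stop. Then press the rubber primer bulb fully down and let it come back up. Leave the lever at full choke and the bottle, jar and hand tools where they are.

Things in the scene. Friction and masses are not known exactly. Their poses are not given: they have to be found in the camera images.
- choke (a joint): Choke lever angle, rad, about its upright pivot: 0 = run (first stop; it starts within 0.03 of it), 0.45 = half choke (click notch), 0.90 = full choke (second stop, held by its own notch). Left between two notches it springs to the nearer one (the humps are at 0.225 and 0.675). Grows counter-clockwise seen from above: the tab moves to the robot's right. About 5 N at the tab pushes it over a hump.
- choke_tab (a point): Centre of the upright black tab on the lever's outer end, 70 mm from the pivot axis, 30 mm above the grey control box. Tab: 12 mm thick along its travel (this frame's y; it travels to -y as the joint grows), 27 mm wide along the lever (x; -x points away from the pivot), 42 mm high, top 20 mm above this point. A flat steel arm from the pivot joins its foot, 20 mm below this point.
- choke_pivot (a point): Point on the lever's pivot axis at the height of choke_tab, in free air above the 12 mm high pivot nut. Fixed to the engine, turned with it: here the tab is at (-70 cos a, -70 sin a) mm, a = choke - 0.45. z is up, -x the robot's side; +x points to the crankcase, which begins 30 mm away and rises 26 mm above this point. Nothing else stands in the tab's path or within 40 mm of it.
- primer_top (a point): Top of the black rubber primer bulb: an upright dome 32 mm across in a 46 mm steel collar on the same control box, right of the lever. The lower flat cap behind it, 34 mm across and 12 mm high, is a fixed vent cap, not the bulb. This point is 22 mm above the box (132 mm above the bench) and goes down with the bulb.
- primer (a joint): How far the primer bulb is pressed down, in m: 0 = up, 0.009 = fully down. A spring returns it; 1.2 N starts it, about 5 N holds it fully down.
- engine: The engine on its wooden plank (320 x 360 x 20 mm), fixed to the bench. Origin under the plank's centre, on the bench; z up, -x towards the robot. The grey control box with lever and bulb is on the -x side: x from -135 to -15 mm, 290 mm wide, top 110 mm above the bench. Crankcase and muffler stand at x from -10 to 125 mm, at most 182 mm high.
- oil: Bystander: upright grey oil bottle, 60 mm across, 165 mm high, beside the engine. Origin under its centre.
- jar: Bystander: upright glass jar with steel lid, 68 mm across, 90 mm high, beside the engine. Origin under its centre.
- spanner: Bystander: steel spanner lying on the bench between robot and engine, along its own x. Origin under its middle.
- driver: Bystander: screwdriver with orange handle lying on the bench between robot and engine, along its own x. Origin under its middle.

How it is judged:
By the outcome, as a careful person would: the job done as asked, in the order asked, and still so for the second after the job is handed in, with the robot touching nothing.
It also fails if it takes over 51 s, if anything falls off the work surface, if the arm or the gripper's body presses on something with over 40 N, if the wrist force passes 120 N, or if a joint passes its speed limit or range.

## Working session

There is one attempt and no reset: what is moved stays moved. The work goes in short steps, Python scripts to look and compute and a tool call to move; the robot and the scene stay as the last step left them, time stands still between calls to the robot, and variables do not carry over. Pictures are saved under pics/ and viewed, and the job is handed in when it is done.

Besides the shell and the picture viewer there is one more tool, called in YAML: its name, and indented under it one key for each argument. carry_out: Moves the arm, as the interface text tells. Its arguments: {"type":"object","properties":{"moves":{"type":"array","items":{"type":"array","items":{"type":"array","items":{"type":"number"}}}},"grip_force":{"type":"number"}},"required":["moves"]}

```bash
mkdir -p pics
python3 - <<'E'
from plant import ctrl,snapshot
import cv2,numpy as np
s=ctrl.observe()
for k,v in s.items(): print(k,np.round(v,4))
print(ctrl.tip_extent)
for n in ["scene","side","wrist"]:
    d=snapshot(n); cv2.imwrite(f"pics/{n}0.png",d["img"][:,:,::-1])
    R=cv2.Rodrigues(np.array(d["rvec"]))[0]; print(n,np.round(-R.T@np.array(d["tvec"]).ravel(),3),np.round(R[2],2))
E
```

```text
time_s 0.0
joint_positions [-80.0905  36.0591   2.2029  86.9943  -1.5493  57.0831  -1.1467]
joint_vel [ 0.0605  0.099  -0.0336  0.0589  0.0915  0.0791  0.0237]
effort [-2.00000e-04 -5.49717e+01  1.14350e+00 -1.86637e+01 -5.23000e-02
  2.38000e-02  1.00000e-04]
tool_pos [0.1535 0.631  0.2156]
tcp_rot [-9.01068e+01  3.00000e-04 -1.36818e+01]
contact_force [-0.7603 -0.3984 -0.1219]
wrist_torque [0.0047 0.0387 0.0282]
width 0.0941
0.011
scene [ 1.09  -0.658  1.019] [-0.43  0.56 -0.71]
side [0.5   0.844 0.812] [ 0.04 -0.74 -0.67]
wrist [0.075 0.65  0.382] [ 0.27 -0.07 -0.96]
```

View pics/scene0.png

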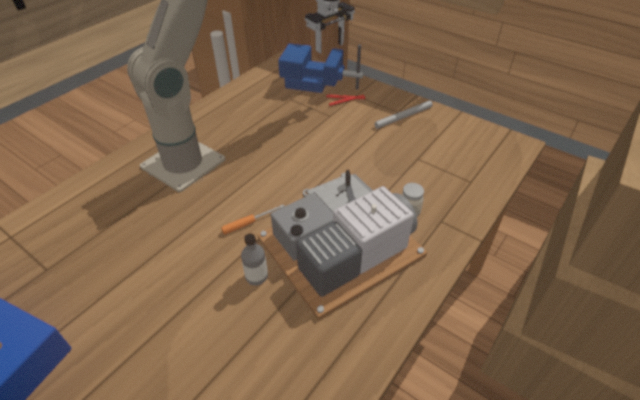

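View pics/side0.png

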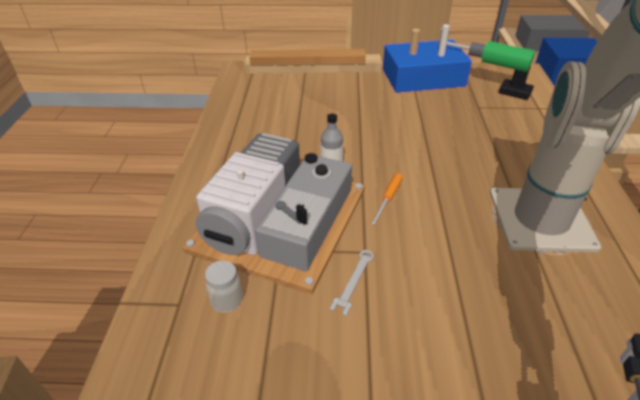

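View pics/wrist0.png

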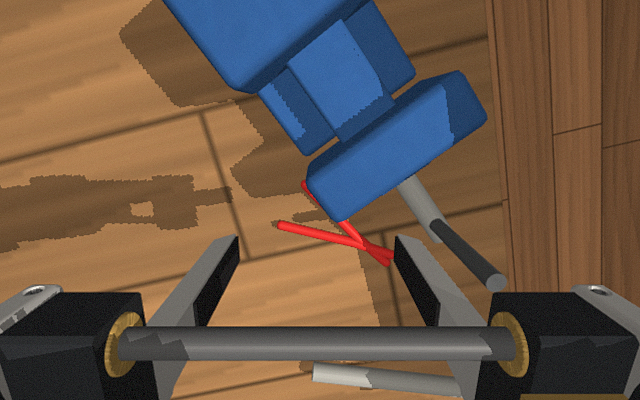

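Run:
```python
import cv2
a=cv2.imread("pics/scene0.png")[150:330,200:440]; cv2.imwrite("pics/s0z.png",cv2.resize(a,(800,600),interpolation=cv2.INTER_CUBIC))
a=cv2.imread("pics/side0.png")[105:315,180:420]; cv2.imwrite("pics/d0z.png",cv2.resize(a,None,fx=800/280,fy=800/280,interpolation=cv2.INTER_CUBIC))
```

```text
(no output)
```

View pics/s0z.png

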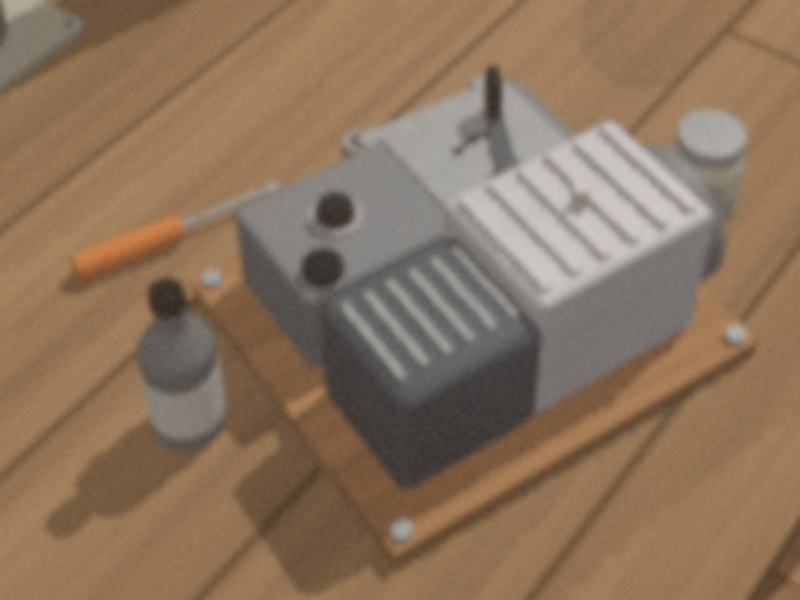

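View pics/d0z.png

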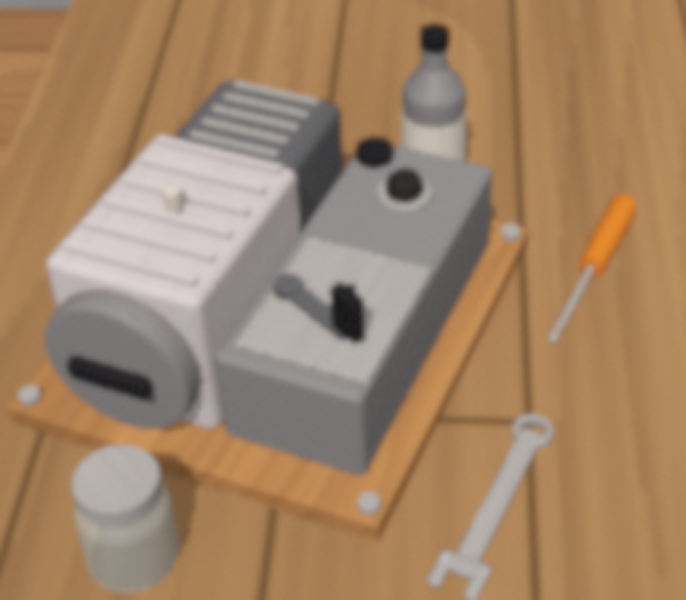

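```bash
cat > h.py <<'E'
import cv2,numpy as np
from plant import snapshot,ctrl
def cam(n):
    d=snapshot(n); return (np.array(d["camera_matrix"]),cv2.Rodrigues(np.array(d["rvec"],float))[0],np.array(d["tvec"],float).ravel(),d["img"])
def back(c,uv,z):
    K,R,t,_=c; o=-R.T@t; r=R.T@np.linalg.solve(K,[uv[0],uv[1],1]); return o+r*(z-o[2])/r[2]
def tri(c1,u1,c2,u2):
    P=[c[0]@np.c_[c[1],c[2]] for c in(c1,c2)]
    X=cv2.triangulatePoints(P[0],P[1],np.array(u1,float),np.array(u2,float)).ravel(); X=X[:3]/X[3]
    return X
def proj(c,X): 
    p=c[0]@(c[1]@np.asarray(X)+c[2]); return p[:2]/p[2]
E
python3 - <<'E'
from h import *
S=cam("scene");D=cam("side")
fs=10/3;fd=800/280
s=lambda x,y:((x+.5)/fs-.5+200,(y+.5)/fs-.5+150)
d=lambda x,y:((x+.5)/fd-.5+180,(y+.5)/fd-.5+105)
P=lambda *a:print(a[0],*[np.round(v*1000,1) for v in a[1:]])
fr=(s(211,278),d(511,232));bl=(s(735,334),d(29,394))
for n,(a,b) in dict(fr=fr,bl=bl).items(): P(n,tri(S,a,D,b),back(S,a,.022),back(D,b,.022))
P("br",back(S,s(401,530),.022));P("fl",back(D,d(369,501),.022))
P("bulb",tri(S,s(335,212),D,d(405,185)),back(S,s(335,212),.124),back(D,d(405,185),.124))
P("vent",tri(S,s(322,267),D,d(375,152)),back(S,s(322,267),.116),back(D,d(375,152),.116))
P("tab",tri(S,s(493,92),D,d(348,312)),back(S,s(493,92),.14),back(D,d(348,312),.14))
P("tabtop",tri(S,s(493,70),D,d(346,288)),back(S,s(493,70),.16),back(D,d(346,288),.16))
P("nut",back(D,d(290,286),.120))
P("boxfr",tri(S,s(238,212),D,d(490,172)),back(S,s(238,212),.11),back(D,d(490,172),.11))
P("boxfl",back(D,d(362,395),.11))
P("oil",back(S,s(168,295),.16),"");P("jar",back(D,d(118,480),.09))
E
```

```text
fr [444.2 -81.8  25.7] [442.2 -79.6  22. ] [443.7 -86.3  22. ]
bl [831.4 130.7  26.4] [830.5 134.3  22. ] [833.1 126.6  22. ]
br [ 720.3 -178.1   22. ]
fl [554.6 224.   22. ]
bulb [538.3 -25.8 121.1] [541.5 -27.8 124. ] [537.  -23.1 124. ]
vent [565.4 -75.2 117.7] [565.2 -74.  116. ] [565. -78. 116.]
tab [572.1 148.3 141.8] [571.8 150.  140. ] [571.7 146.  140. ]
tabtop [571.9 148.5 166. ] [568.  154.2 160. ] [572.7 142.1 160. ]
nut [620.   98.2 120. ]
boxfr [466.8 -63.4 107.4] [469.7 -65.1 110. ] [466.2 -60.8 110. ]
boxfl [559.  199.3 110. ]Traceback (most recent call last):
  File "<stdin>", line 17, in <module>
  File "<stdin>", line 6, in <lambda>
    return _wrapfunc(a, 'round', decimals=decimals, out=out)
    return _wrapit(obj, method, *args, **kwds)
    result = getattr(arr, method)(*args, **kwds)
numpy._core._exceptions._UFuncNoLoopError: ufunc 'multiply' did not contain a loop with signature matching types (dtype('<U1'), dtype('float64')) -> None
```

The pictures show the tab at about (348,215) in scene and (302,214) in side. The bulb in its steel collar is at (300,213) and (321,169), and the black cap behind it is the vent. The measurements are consistent: engine yaw is about -19.5°, the pivot is about (0.6205, 0.098), the tab's distance from the pivot is 69.5 mm (70 given), and choke reads about 0. Next I raise the arm and go above the left side of the tab with the fingers shut.

carry_out:
  moves:
    - [[0,0,-0.03,0,0,0,0],[0,0,-0.06,0,0,0,0],[0,0,-0.08,0,0,0,0],[0,0.52,-0.08,-0.325,0,5.8,0],[0,0.52,-0.08,-0.325,0,5.8,0],[0,0.52,-0.08,-0.325,0,5.8,0],[0,0.52,-0.08,-0.325,0,5.8,0],[0,0.52,-0.08,-0.325,0,5.8,0],[0,0.52,-0.08,-0.325,0,5.8,0],[0,0.52,-0.08,-0.325,0,5.8,0],[0,0.52,-0.08,-0.325,0,5.8,0],[0,0.52,-0.08,-0.325,0,5.8,0],[0,0.52,-0.08,-0.325,0,5.8,0],[0,0.52,-0.08,-0.325,0,5.8,0],[0,0.52,-0.08,-0.325,0,5.8,0],[0,0.52,-0.08,-0.325,0,5.8,0],[0,0.52,-0.08,-0.325,0,5.8,0],[0,0.52,-0.08,-0.325,0,5.8,0],[0,0.52,-0.08,-0.325,0,5.8,0],[0,0.52,-0.08,-0.325,0,5.8,0]]
  grip_force: 10

```text
time_s: 1.92
tool_pos: [0.583, 0.1906, 0.296]
tcp_rot: [-90.0, 0.0, -19.7]
contact_force: [0.3, 0.7, -0.1]
width: -0.0
```

Run:
```python
from h import *
W=cam("wrist"); cv2.imwrite("pics/w1.png",W[3][:,:,::-1])
for n,X in dict(tabtop=(.572,.148,.160),pivot=(.6205,.0983,.122),bulb=(.5385,-.026,.132),tcp=(.583,.1906,.296)).items(): print(n,proj(W,X).round())
```

```text
tabtop [272. 199.]
pivot [252. 242.]
bulb [115. 216.]
tcp [316. 257.]
```

View pics/w1.png

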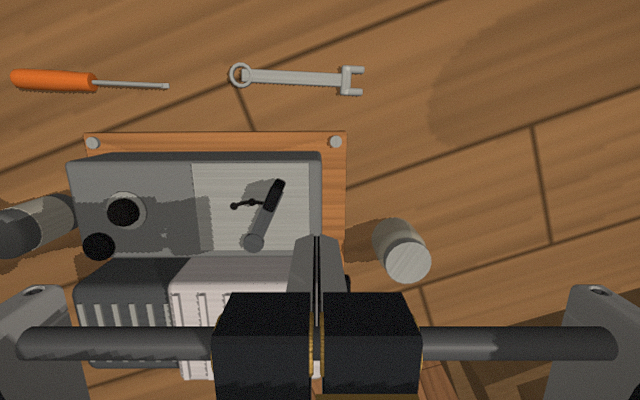

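Run:
```python
from h import *
W=cam("wrist")
for n,u,z in (("bulb",(123,209),.125),("collar",(124,210),.112),("vent",(98,246),.122),("nut",(253,242),.122),("tabtop",(276,185),.160),("tabc",(273,196),.14),("screwFR",(93,143),.022),("screwFL",(335,142),.022),("boxFR",(67,162),.11),("boxFL",(320,160),.11)):
    print(n,(back(W,u,z)*1000).round(1))
a=cv2.resize(W[3][120:280,60:320,::-1],None,fx=3,fy=3,interpolation=cv2.INTER_CUBIC);cv2.imwrite("pics/w1z.png",a)
```

```text
bulb [534.4 -16.5 125. ]
collar [536.9 -25.1 112. ]
vent [564.6 -67.7 122. ]
nut [619.5 102.5 122. ]
tabtop [559.2 159.5 160. ]
tabc [572.6 148.3 140. ]
screwFR [446.1 -80.9  22. ]
screwFL [554.5 229.4  22. ]
boxFR [466.7 -58.6 110. ]
boxFL [557.9 205.6 110. ]
```

View pics/w1z.png

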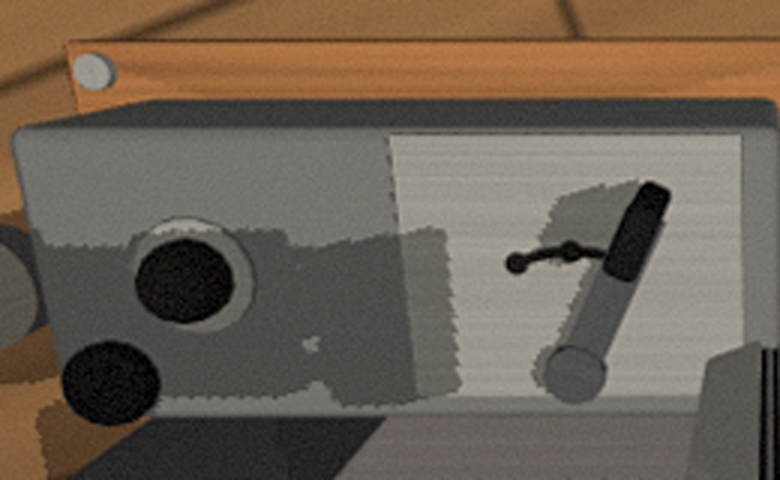

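carry_out:
  moves:
    - [[0,-0.002,0.04,0,0,0,0],[0,-0.002,0.08,0,0,0,0],[0,-0.002,0.115,0,0,0,0],[0,-0.002,0.14,0,0,0,0],[0,-0.002,0.152,0,0,0,0],[0,-0.002,0.156,0,0,0,0],[0,-0.002,0.156,0,0,0,0],[0,-0.002,0.156,0,0,0,0]]

```text
time_s: 2.68
tool_pos: [0.5803, 0.1948, 0.1414]
tcp_rot: [-89.9, -0.0, -19.4]
contact_force: [1.2, 0.7, 0.2]
width: 0.0007
```

Run:
```python
from h import *
for n in("side","wrist"):
    W=cam(n); i=W[3][:,:,::-1]
    if n=="side": i=cv2.resize(i[105:315,180:420],None,fx=2.85,fy=2.85,interpolation=cv2.INTER_CUBIC)
    cv2.imwrite(f"pics/{n}2.png",i)
```

```text
(no output)
```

View pics/side2.png

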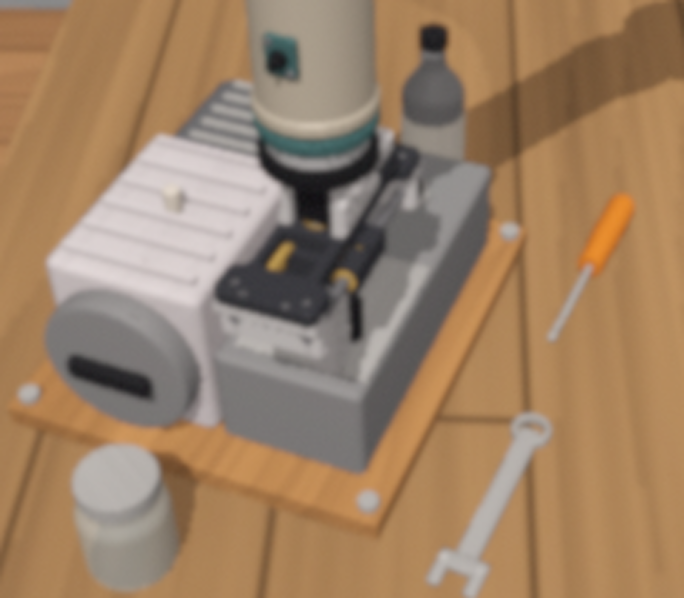

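View pics/wrist2.png

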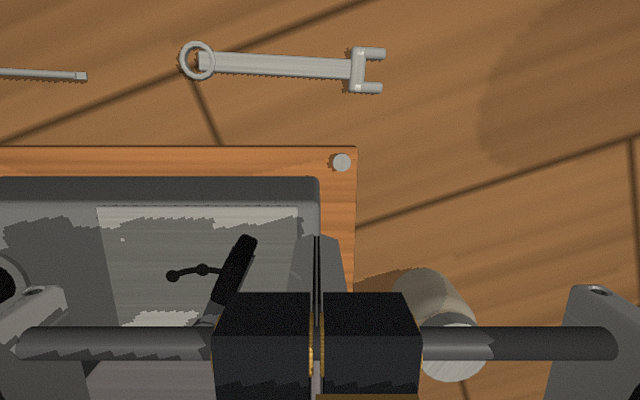

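The fingers stand left of the tab with a gap, and the black tab is at (235,268) in the wrist view. Now I push slowly along -z of the tool.

carry_out:
  moves:
    - [[0,0,0,-0.006,0,0,0],[0,0,0,-0.012,0,0,0],[0,0,0,-0.016,0,0,0],[0,0,0,-0.02,0,0,0],[0,0,0,-0.024,0,0,0],[0,0,0,-0.028,0,0,0],[0,0,0,-0.032,0,0,0],[0,0,0,-0.036,0,0,0],[0,0,0,-0.036,0,0,0]]

```text
time_s: 3.53
tool_pos: [0.5668, 0.1628, 0.1406]
tcp_rot: [-89.8, 0.2, -19.4]
contact_force: [-2.1, 5.4, 0.1]
width: 0.0003
```

carry_out:
  moves:
    - [[0,0,0,-0.004,0,0,0],[0,0,0,-0.008,0,0,0],[0,0,0,-0.012,0,0,0],[0,0,0,-0.016,0,0,0],[0,0,0,-0.02,0,0,0],[0,0,0,-0.024,0,0,0],[0,0,0,-0.024,0,0,0]]

```text
time_s: 4.12
tool_pos: [0.5603, 0.1362, 0.1405]
tcp_rot: [-90.0, -0.0, -19.5]
contact_force: [-0.1, 1.0, -0.5]
width: 0.0005
```

Run:
```python
from h import *
for n in("wrist",):
    W=cam(n); i=W[3][:,:,::-1]
    cv2.imwrite(f"pics/{n}3.png",i)
```

```text
(no output)
```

View pics/wrist3.png

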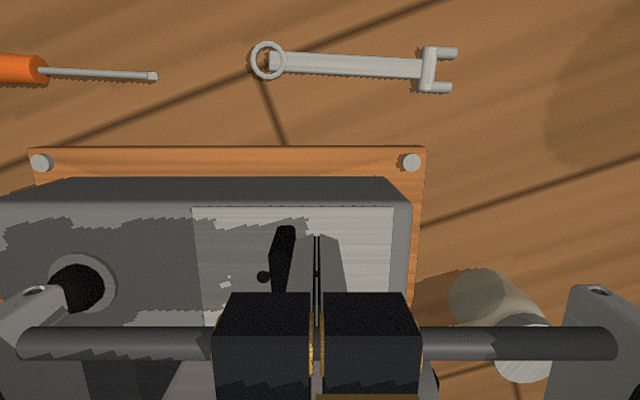

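The lever is at about the half-choke click. I keep pushing.

carry_out:
  moves:
    - [[0,0,0,-0.004,0,0,0],[0,0,0,-0.008,0,0,0],[0,0,0,-0.012,0,0,0],[0,0,0,-0.016,0,0,0],[0,0,0,-0.018,0,0,0],[0,0,0,-0.018,0,0,0]]

```text
time_s: 4.67
tool_pos: [0.5535, 0.1183, 0.1404]
tcp_rot: [-90.1, 0.0, -19.6]
contact_force: [0.0, 0.7, -0.6]
width: 0.0005
```

carry_out:
  moves:
    - [[0,0,0,-0.002,0,0,0],[0,0,0,-0.004,0,0,0],[0,0,0,-0.004,0,0,0]]

```text
time_s: 4.92
tool_pos: [0.5525, 0.1153, 0.1404]
tcp_rot: [-90.0, 0.0, -19.5]
contact_force: [0.2, -0.5, 0.6]
width: 0.0005
```

Run:
```python
from h import *
for n in("wrist",):
    W=cam(n); i=W[3][:,:,::-1]
    cv2.imwrite(f"pics/{n}4.png",i)
```

```text
(no output)
```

View pics/wrist4.png

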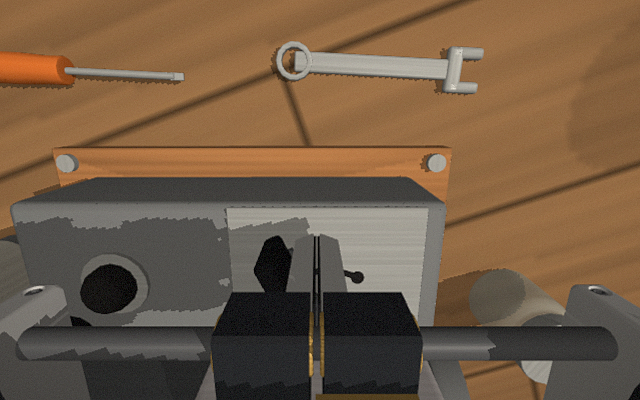

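The force has dropped to zero and the tab looks fully swung. I back off, rise and check.

carry_out:
  moves:
    - [[0,0,0,0.02,0,0,0],[0,0,-0.03,0.02,0,0,0],[0,0,-0.07,0.02,0,0,0],[0,0,-0.11,0.02,0,0,0],[0,0,-0.15,0.02,0,0,0],[0,0,-0.15,0.05,0,0,0],[0,0,-0.15,0.08,0,0,0],[0,0,-0.15,0.08,0,0,0],[0,0,-0.15,0.08,0,0,0]]

```text
time_s: 5.72
tool_pos: [0.5792, 0.1935, 0.2901]
tcp_rot: [-90.0, 0.0, -19.3]
contact_force: [0.0, -0.3, -0.2]
width: 0.0001
```

Run:
```python
from h import *
yaw=np.radians(-19.5);c,s_=np.cos(yaw),np.sin(yaw);P=np.array([.6205,.0983])
for n in("wrist","scene"):
    W=cam(n); i=W[3][:,:,::-1].copy()
    print(n)
    for ch in(.45,.9):
        a=ch-.45; e=-.07*np.array([np.cos(a),np.sin(a)]); t=P+[c*e[0]-s_*e[1],s_*e[0]+c*e[1]]
        print(ch,t.round(3),proj(W,[*t,.14]).round(),proj(W,[*t,.16]).round(),proj(W,[*t,.12]).round())
    print("nut",proj(W,[*P,.122]).round())
    if n=="scene": i=cv2.resize(i[150:330,200:440],(800,600),interpolation=cv2.INTER_CUBIC)
    cv2.imwrite(f"pics/{n}5.png",i)
```

```text
wrist
0.45 [0.555 0.122] [242. 192.] [237. 197.] [246. 187.]
0.9 [0.551 0.091] [212. 198.] [206. 204.] [218. 193.]
nut [249. 248.]
scene
0.45 [0.555 0.122] [337. 180.] [337. 175.] [337. 185.]
0.9 [0.551 0.091] [329. 186.] [329. 181.] [329. 191.]
nut [351. 199.]
```

View pics/wrist5.png

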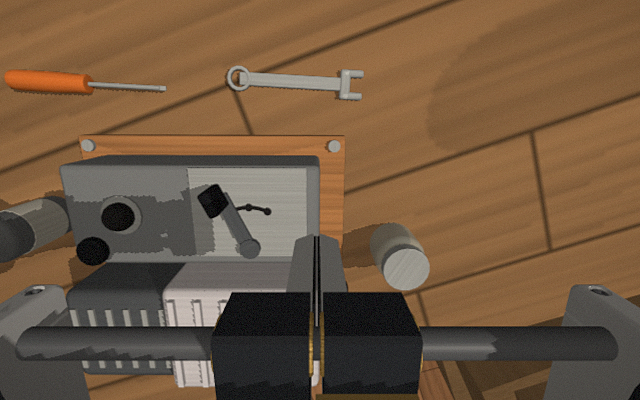

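View pics/scene5.png

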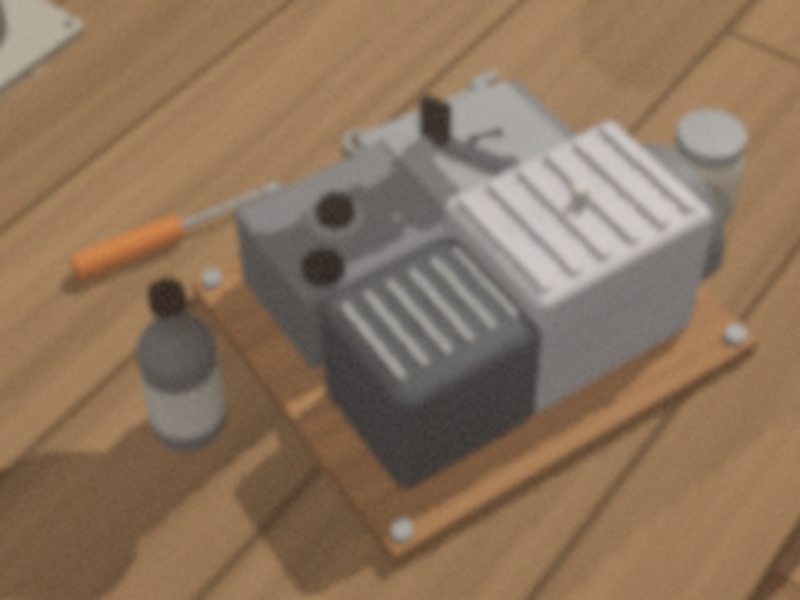

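Full choke is confirmed: the tab is at (213,200) in wrist against (212,198) predicted, and (330,185) in scene against (329,186). Next I move above the bulb.

carry_out:
  moves:
    - [[0,0.033,0,-0.22,0,0,0],[0,0.033,0,-0.22,0,0,0],[0,0.033,0,-0.22,0,0,0],[0,0.033,0,-0.22,0,0,0],[0,0.033,0,-0.22,0,0,0],[0,0.033,0,-0.22,0,0,0],[0,0.033,0,-0.22,0,0,0],[0,0.033,0,-0.22,0,0,0],[0,0.033,0,-0.22,0,0,0]]

```text
time_s: 6.57
tool_pos: [0.5372, -0.026, 0.2904]
tcp_rot: [-90.0, 0.0, -19.5]
contact_force: [0.1, 0.5, -1.0]
width: 0.0007
```

Run:
```python
from h import *
print(ctrl.observe()["tool_pos"])
W=cam("wrist"); i=W[3][:,:,::-1].copy()
for X in((.5385,-.025,.132),(.5385,-.025,.112)): print(proj(W,X).round())
cv2.imwrite("pics/w6.png",i)
```

```text
[ 0.53716177 -0.02600089  0.29039573]
[318. 190.]
[317. 186.]
```

View pics/w6.png

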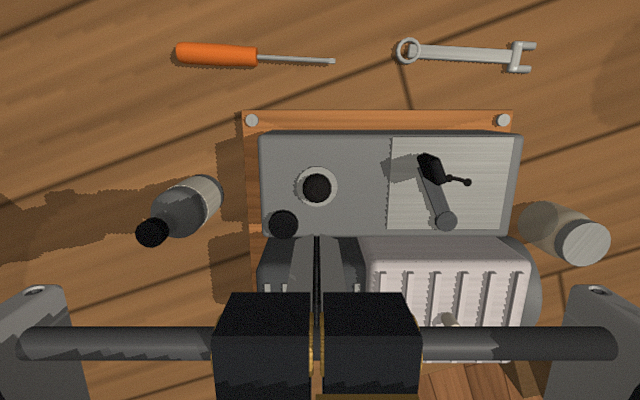

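The dome is at (316,187), within about 2 px of the prediction, so the TCP is centred over it. I lower, then press in steps.

carry_out:
  moves:
    - [[0,0.001,0.04,0,0,0,0],[0,0.001,0.08,0,0,0,0],[0,0.001,0.115,0,0,0,0],[0,0.001,0.135,0,0,0,0],[0,0.001,0.14,0,0,0,0],[0,0.001,0.142,0,0,0,0],[0,0.001,0.142,0,0,0,0],[0,0.001,0.142,0,0,0,0]]

```text
time_s: 7.28
tool_pos: [0.5395, -0.0267, 0.1499]
tcp_rot: [-89.9, -0.1, -19.4]
contact_force: [0.3, -0.0, -0.4]
width: 0.0005
```

carry_out:
  moves:
    - [[0,0,0.003,0,0,0,0],[0,0,0.006,0,0,0,0],[0,0,0.009,0,0,0,0],[0,0,0.012,0,0,0,0],[0,0,0.012,0,0,0,0],[0,0,0.012,0,0,0,0]]

```text
time_s: 7.78
tool_pos: [0.5392, -0.0271, 0.1369]
tcp_rot: [-90.0, -0.1, -19.5]
contact_force: [0.8, 0.2, 3.3]
width: 0.0007
```

carry_out:
  moves:
    - [[0,0,0.002,0,0,0,0],[0,0,0.004,0,0,0,0],[0,0,0.004,0,0,0,0],[0,0,0.004,0,0,0,0]]

```text
time_s: 8.12
tool_pos: [0.5392, -0.0271, 0.134]
tcp_rot: [-89.9, -0.1, -19.5]
contact_force: [-0.4, 1.2, 14.2]
width: 0.0003
```

carry_out:
  moves:
    - [[0,0,0.002,0,0,0,0],[0,0,0.003,0,0,0,0],[0,0,0.003,0,0,0,0],[0,0,0.003,0,0,0,0]]

```text
time_s: 8.45
tool_pos: [0.5394, -0.0271, 0.1334]
tcp_rot: [-89.9, -0.2, -19.5]
contact_force: [-5.8, 0.7, 35.0]
width: 0.0002
```

The bulb is bottomed: the TCP stops at 0.1335 (0.134 expected) and the force is well above 5 N. I release and retreat.

carry_out:
  moves:
    - [[0,0,-0.005,0,0,0,0],[0,0,-0.012,0,0,0,0],[0,0,-0.025,0,0,0,0],[0,0,-0.06,0,0,0,0],[0,0,-0.1,0,0,0,0],[0,0,-0.14,0,0,0,0],[0,0,-0.17,0,0,0,0],[0,0,-0.17,0,0,0,0],[0,0,-0.17,0,0,0,0],[0,0,-0.17,0,0,0,0],[0,0,-0.17,0,0,0,0],[0,0,-0.17,0,0,0,0]]

```text
time_s: 9.45
tool_pos: [0.537, -0.0271, 0.2977]
tcp_rot: [-90.1, 0.2, -19.5]
contact_force: [0.1, -0.2, 0.5]
width: 0.0003
```

Run:
```python
from h import *
W=cam("wrist"); cv2.imwrite("pics/w7.png",W[3][:,:,::-1])
for X in((.551,.091,.14),(.6205,.0983,.122),(.5385,-.025,.132),(.5385,-.025,.123)): print(proj(W,X).round())
a=cam("side")[3][105:315,180:420,::-1]; cv2.imwrite("pics/d7z.png",cv2.resize(a,None,fx=800/280,fy=800/280,interpolation=cv2.INTER_CUBIC))
```

```text
[430. 165.]
[446. 218.]
[319. 189.]
[319. 187.]
```

View pics/w7.png

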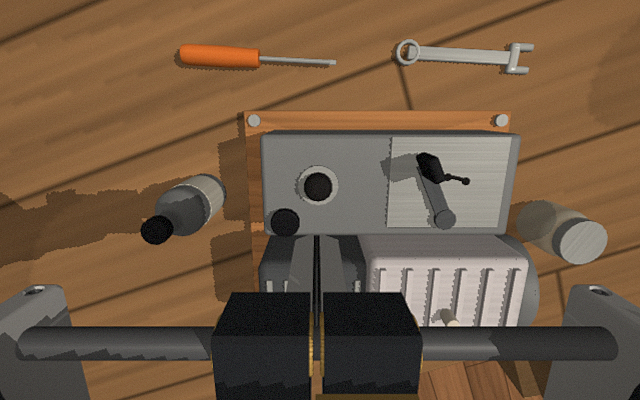

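View pics/d7z.png

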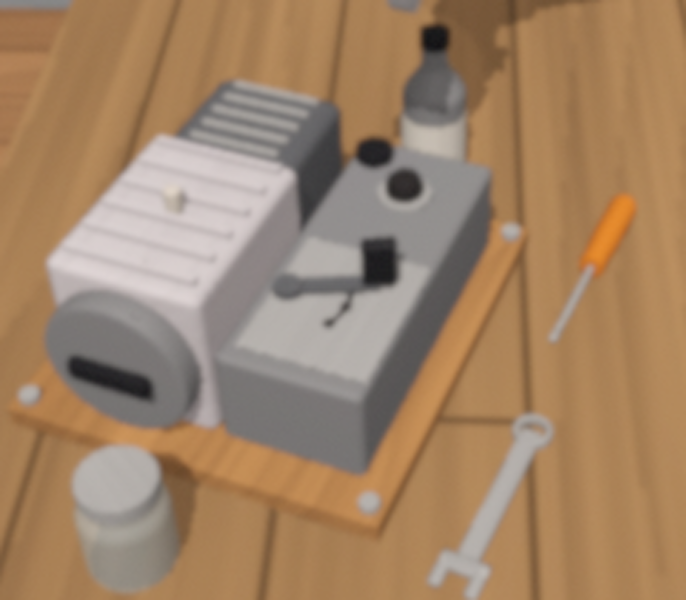

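The lever is at full choke, with the tab at (430,168) in wrist against (430,165) predicted. The bulb is back up at the same place in the side view as at the start, and nothing else has moved.

```bash
python3 -c "
from plant import hand_in; print(hand_in())"
```

```text
the job is handed in; nothing more can be done
None
```

The engine is set for a cold start and the job is handed in after about 9.5 s of the 51 s allowed.

- **Choke:** I pushed the lever from the left with the shut fingertips, past the half-choke click, until it dropped into the second notch. The tab matched its computed full-choke position to within about 3 px (roughly 3 mm), in the wrist and scene views after the push and in the wrist view again at the end.
- **Primer bulb:** I pressed it until it bottomed, with the fingertips about 9 mm below the bulb's resting height. I then lifted clear, and the side view shows the bulb back at its starting height.
- **Press force:** The last small step at the bottom peaked at about 35 N, more than the 5 N needed. It was on the fingertips and under both force limits.
- **Surroundings:** The bottle, jar, spanner and screwdriver look unmoved in the pictures, and the robot was touching nothing at the end. No check failed. An early bulb reading from the oblique wrist view was about 8 mm off, but a picture from directly above confirmed the position before I pressed.

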